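# Seat the cradle head of a core orientation jig on its keyed hub and hold it down

## Task

Fit the cradle head of the core orientation jig onto its base: lift it out of the bored wooden block, lower its keyed shaft into the hub, turn the head until the key finds the keyway and slips in, then push it fully home, collar flush on the hub, against the lift spring. Finish while still holding the head and pressing it home, so that I can tighten the clamp screw: do not let go. Leave the gneiss core, wedge, spatula and hand lens where they lie.

Things in the scene. Friction and masses are not known exactly. Their poses are not given: they have to be found in the camera images.
- cradle_head: loose head of the jig, about 0.42 kg, standing upright in the wooden block at the start. Origin: centre of the shaft's lower end; z up along the shaft; +x towards the key and the red end stop. Along z: steel shaft 22 mm diameter, 0 to 42 mm (nose tapered from 16 mm over the first 5); collar 52 mm diameter, 42 to 50; yoke 30 x 35 mm, 50 to 80; aluminium V cradle, 80 to 106
- key_foot (a point): point of the head: lower end of its brass key, 14 mm above the shaft's lower end and 13 mm from the axis, on the +x side. The key is 8 mm wide, stands out to 15.5 mm from the axis and runs from here up to the collar; its foot is bevelled over 2 mm. Above the foot the shaft cannot enter the bore unless the key is at the keyway: the collar then stays 28 mm above the hub
- collar_face (a point): point of the head: centre of the collar's flat underside, on the shaft axis, 42 mm above the shaft's lower end; it lies on the hub's top face when home
- cradle_mid (a point): point of the head: on the shaft axis at mid height of the V cradle, 93 mm above the shaft's lower end; grip here, across y. The cradle is a straight channel 110 mm long (x), 44 mm wide (y), with upright parallel outer sides 26 mm high, centred over the shaft; a red end-stop plate, 44 mm wide, stands at its +x end (x 55 to 59 mm), 27 mm higher than this point
- rest: fixed wooden block 110 x 110 x 55 mm (origin: centre of its underside) with an upright round hole of 37 mm diameter through its middle; the head's shaft hangs loosely in it, the collar lying on the block's top, the shaft's end 13 mm above the table
- jig_base: fixed aluminium base disc of the jig, 150 mm diameter, flat top 20 mm above the table, with a black graduated ring and a red index mark at the rim on its +x side. Origin: on the axis at table height. On it stands the steel hub, 56 mm outer diameter, top face 65 mm above the table. A clamp screw with a black cross bar sticks out of the hub, 48 mm from the axis, 46 mm above the table
- hub_mouth (a point): on the hub's axis at its top face; axes as the base's. The hub has an upright bore, 24 mm diameter, with one keyway 9.6 mm wide reaching 17 mm from the axis, a notch in the top face with a yellow paint line at its outer end. The hub is clamped stiffly where it was last set: the keyway points within 0.30 rad (17 degrees) either side of the red index mark (+x); find it by feel or sight
- pad_top (a point): point of the base: centre of the unpressed spring pad in the bore, 37 mm below the hub's top face. It meets the shaft's end when the collar is still 5 mm above the hub, pushes up with 7 N at first and 11 N when the collar is flush, so a head that is let go rises again
- gneiss_core: bystander: banded grey piece of drill core, 47 mm diameter, 120 mm long, lying; origin under its middle
- wedge: bystander: orange plastic wedge 90 x 34 x 24 mm; origin under its middle
- spatula: bystander: stainless steel spatula, about 200 mm long, lying; origin under its middle
- loupe: bystander: brass-bound hand lens, 44 mm diameter, 9 mm thick, with a 70 mm black handle, lying; origin under the glass

How it is judged (in metres and radians):
On the way, in this order (a step that is already met when the one before it is completed fails the run):
1. the head is held with its shaft lifted clear of the wooden block (z of cradle_head in the frame of rest above 0.06 m and contact force between the fingers and cradle_head above 1 N), for 0.1 s.
2. the shaft is in the hub and the key has slipped into the keyway (collar less than 22 mm above the hub) (z of collar_face in the frame of hub_mouth below 0.022 m and horizontal distance between collar_face and hub_mouth below 0.004 m and angle between cradle_head's own z axis and vertical below 0.15 rad), for 0.1 s.
At the end, for the whole second after the job is handed in: the head's collar lies flush on the hub (within 1.5 mm), centred within 3 mm and upright within 0.04 rad, the key in the keyway; the head presses on the jig with more than 7 N (its own weight is under 5 N) and is still held in the fingers, at rest, through the last second (z of collar_face in the frame of hub_mouth between -0.003 and 0.0015 m and horizontal distance between collar_face and hub_mouth below 0.003 m and angle between cradle_head's own z axis and vertical below 0.04 rad and contact force between the fingers and cradle_head above 2 N and contact force between cradle_head and jig_base above 7 N and linear speed of cradle_head below 0.02 m/s); the arm keeps its last pose, push and grip.
It fails at once if the gneiss core is moved more than 25 mm (distance of gneiss_core from where it was at the start of the episode above 0.025 m).
It fails at once if the wedge is moved more than 25 mm (distance of wedge from where it was at the start of the episode above 0.025 m).
It fails at once if the spatula is moved more than 25 mm (distance of spatula from where it was at the start of the episode above 0.025 m).
It fails at once if the hand lens is moved more than 25 mm (distance of loupe from where it was at the start of the episode above 0.025 m).
It also fails if it takes over 58 s, if anything falls off the work surface, if the arm or the gripper's body presses on something with over 40 N, if the wrist force passes 120 N, or if a joint passes its speed limit or range.

## Robot

A 6-joint arm with a two-finger parallel gripper is mounted at the origin on the work surface. World frame = base frame: x ahead of the robot, y to its left, z up, the work surface at z = 0. Lengths are in m, angles in degrees, forces in N, time in s.
With the tool pointing down it reaches from about 0.4 to 0.925 m from the base axis. Payload 12.5 kg.
Tool frame: the origin (TCP) lies at the very end of the fingers, on their centre line; the grasp point (between the pads) lies 19 mm behind it (arm.tcp_to_grasp is the distance from the TCP to the grasp point, in m); z points along the fingers, y is the line along which they close (so a half turn about z gives the same grasp; the last joint's range is limited). The gripper opens to 95 mm and grips with 3 to 60 N. Pads are 20 mm wide; open, the fingers measure 119 mm over their backs; the gripper's body (75 mm by 180 mm) begins 59 mm behind the grasp point.
Start: joints at [-76.811, 28.126, 89.318, -0, 62.55, -6.05], TCP at [0.206, -0.59, 0.215] pointing down, gripper open.
Joint ranges: [-177.58, 177.58], [-47.91, 125.51], [2.72, 160], [-65.01, 245.01], [3.68, 167.84], [-153.87, 153.87]. Speed limits (degrees/s): [127.2, 127.2, 159.86, 180, 180, 180].

## Interface

Orientations are given as [roll, pitch, yaw] about the fixed x, y, z axes, in that order (R = Rz(yaw) Ry(pitch) Rx(roll)).
In Python, from station import arm gives the robot as it stands. The module is installed in compiled form; this text tells all that it offers. Calls block until the motion is done:
- arm.move_pose(position, orientation): joint-space move of the TCP to a pose.
- arm.move_linear(position, v=0.15, ori=None): straight line of the TCP; ori=None keeps the orientation; v is the mean speed in m/s.
- arm.move_j(angles): joint-space move.
- arm.gripper_to(opening, newtons=None): finger opening in m; newtons is the grip in N (None keeps the last); returns when the fingers have stopped.
- arm.dwell(seconds).
- arm.inverse_kinematics(position, orientation): joint angles nearest the present ones, or None.
- arm.state(): the state.
- arm.read_camera(name): name is "scene" or "top" or "wrist"; returns a dict with "img" (384x512x3 uint8, red, green, blue), "range_z" (384x512 float32, m along the optical axis (not along the pixel's ray), 0 where there is no reading), "intrinsics" (3x3 intrinsics, pixels), "R" (3x3) and "t" (3): a world point X has camera coordinates R X + t. Camera axes: x right, y down, z forward; pixel columns grow to the right and rows downward; lengths in m; the calibration is good to about 2 mm. The wrist camera is an equidistant fisheye: a pixel r from the principal point sees the ray r / f radians off the axis. A picture is of the moment at which its call begins.
A pose or a line that the arm cannot do raises arm.Unreachable and nothing moves.
- arm.sign_off(): hands the job in; it is judged then, once.
The state is a dict: "clock": time; "joint_positions": joint angles; "qvel": joint speeds; "joint_efforts": joint torques, N m; "tcp_pos": TCP position; "tcp_rot": TCP orientation; "contact_force": force on the tool from outside, world axes, zero at the start; "torque": the same for the moment, N m; "finger_gap": finger opening in m; "finger_force": force on a finger pad.
Only numpy, scipy, OpenCV 4.12 (cv2) and the standard library are available. Lean on these libraries where they do the work, as an engineer would, in place of code of your own. Each camera call takes 0.05 s, during which the arm holds its last target. There are 200 camera calls.

## Working session

There is one attempt and no reset: what is moved stays moved. The work goes in short steps, each a Python script; the robot and the scene stay as the last script left them, time stands still between calls to the robot, and variables do not carry over. Pictures are saved under pics/ and viewed, at most 10 in all, crops included, and the job is handed in when it is done.

```bash
mkdir -p pics
cat > h.py <<'E'
import numpy as np, cv2
from station import arm
def cloud(c):
    K=c["intrinsics"];z=c["range_z"].astype(float);v,u=np.indices(z.shape)
    P=np.stack([(u-K[0,2])/K[0,0]*z,(v-K[1,2])/K[1,1]*z,z],-1)
    return (P-c["t"])@c["R"]   # R^T (P-t)
def save(img,n): cv2.imwrite("pics/"+n,img[...,::-1])
E
python3 - <<'E'
from h import *
for n in("top","scene"):
    c=arm.read_camera(n); np.savez(n+".npz",**c); save(c["img"],n+".png")
    print(n,c["intrinsics"].round(1).tolist(),c["R"].round(3).tolist(),c["t"])
s=arm.state();print(s)
a=cv2.imread("pics/top.png");b=cv2.imread("pics/scene.png")
cv2.imwrite("pics/both.png",cv2.resize(np.vstack([a,b]),None,fx=.78,fy=.78))
E
```

```text
top [[374.7, 0.0, 255.0], [0.0, 374.7, 188.0], [0.0, 0.0, 1.0]] [[-0.023, -1.0, -0.014], [-0.989, 0.025, -0.145], [0.145, 0.011, -0.989]] [-0.10096904  0.62039942  1.02350878]
scene [[484.0, 0.0, 253.9], [0.0, 484.0, 189.5], [0.0, 0.0, 1.0]] [[-0.675, 0.738, -0.005], [0.597, 0.542, -0.591], [-0.433, -0.401, -0.807]] [ 0.50743413 -0.26730894  1.48525053]
{'clock': 0.1, 'joint_positions': array([-7.68118320e+01,  2.81592495e+01,  8.93448522e+01, -2.73899987e-04,
        6.25502232e+01, -6.04953344e+00]), 'qvel': array([-0.0287906 , -0.10655872, -0.1447903 , -0.02752772, -0.00962986,
        0.00175834]), 'joint_efforts': array([ 2.31805025e-03, -6.13625622e+01, -2.58606452e+01,  6.93365419e-02,
        4.70070296e-02, -5.74474143e-05]), 'tcp_pos': array([ 0.2059128 , -0.58988966,  0.21414656]), 'tcp_rot': array([-1.79945952e+02, -5.48360279e-03,  1.92378252e+01]), 'contact_force': array([-0.22504996,  0.20304595, -1.05639401]), 'torque': array([-0.03746599,  0.01369052,  0.00908861]), 'finger_force': 0.0, 'finger_gap': 0.0949952450440283}
```

View pics/top.png

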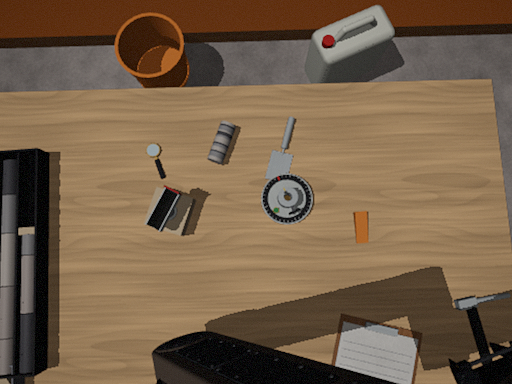

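View pics/scene.png

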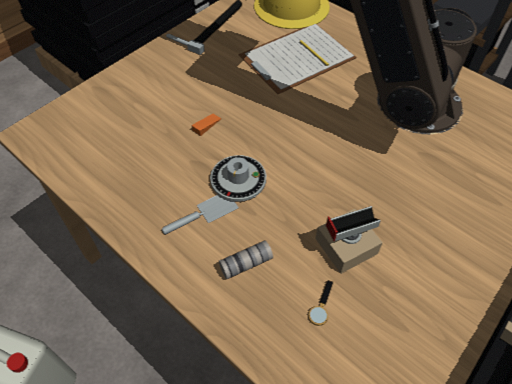

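The top view shows the head in its block at about (167,208), red stop at its upper-right end (173,190). The jig base is at (288,199), with the red index at about (278,179). The lens, core, spatula and wedge lie at (155,155), (222,142), (285,150) and (361,227).

Run:
```python
from h import *
for n in("top","scene"):
    c=dict(np.load(n+".npz"));P=cloud(c);I=c["img"].astype(int);z=P[...,2]
    if n=="top":
        hd=P[208,167];bs=P[199,288]
        print(hd,bs)
    near=lambda p,r:np.hypot(P[...,0]-p[0],P[...,1]-p[1])<r
    m=near(hd,.1)&(z>.118)&(z<.2)
    red=(I[...,0]>90)&(I[...,1]<50)&(I[...,2]<50)
    q=P[m][:,:2]; r=cv2.minAreaRect((q*1000).astype(np.float32)); print(n,"cradle",m.sum(),r,P[m][:,2].max())
    print("red stop",P[red&near(hd,.12)].mean(0),"index",P[red&near(bs,.1)&(z>.005)].mean(0) , (red&near(bs,.1)).sum())
    m=near(bs,.09)&(z>.06)&(z<.07);print("hub",cv2.minEnclosingCircle((P[m][:,:2]*1000).astype(np.float32)),P[m].mean(0))
    m=near(bs,.11)&(z>.015)&(z<.024);print("disc",cv2.minEnclosingCircle((P[m][:,:2]*1000).astype(np.float32)),cv2.minAreaRect((P[m][:,:2]*1000).astype(np.float32)))
```

```text
[0.56077919 0.11983134 0.10618579] [ 0.5863202  -0.21003426  0.02487571]
top cradle 123 ((559.0011596679688, 127.35791015625), (44.03907012939453, 111.368896484375), 62.07695007324219) 0.1363536128101384
red stop [0.60790378 0.10344912 0.11877462] index [ 0.64827795 -0.18390947  0.02108088] 10
hub ((588.404296875, -206.84194946289062), 28.14733123779297) [ 0.58803721 -0.20693271  0.06432634]
disc ((588.3137817382812, -207.18080139160156), 74.92314147949219) ((588.0078125, -207.92205810546875), (145.73580932617188, 146.814453125), 88.521484375)
scene cradle 144 ((564.5191650390625, 129.3150634765625), (47.23552703857422, 110.34562683105469), 60.952823638916016) 0.13571270479510475
red stop [0.6078973  0.10524198 0.12712435] index [ 0.65041666 -0.18335925  0.02002638] 10
hub ((590.5772705078125, -205.42543029785156), 30.633800506591797) [ 0.59228315 -0.20515782  0.0638487 ]
disc ((592.6947631835938, -205.8309326171875), 77.13676452636719) ((593.207763671875, -205.569091796875), (149.69219970703125, 148.69143676757812), 20.89413833618164)
```

Run:
```python
from h import *
arm.move_pose([.53,-.225,.25],[180,0,0]); arm.dwell(.3)
c=arm.read_camera("wrist");np.savez("w1.npz",**c);save(c["img"],"w1.png");s=arm.state();print(s["clock"],s["tcp_pos"],s["joint_positions"])
print(c["intrinsics"],c["R"].round(3),-c["R"].T@c["t"])
arm.move_pose([.545,.125,.26],[180,0,-28]); arm.dwell(.3)
c=arm.read_camera("wrist");np.savez("w2.npz",**c);save(c["img"],"w2.png");s=arm.state();print(s["clock"],s["tcp_pos"],s["joint_positions"],s["contact_force"])
for y in(-28,152):print(arm.inverse_kinematics([.56,.127,.09],[180,0,y]))
for y in(0,20,40,180,200,220):print(y,arm.inverse_kinematics([.59,-.206,.2],[180,0,y]))
a=cv2.imread("pics/w1.png");b=cv2.imread("pics/w2.png")
```

```text
2.2333 [ 0.52988018 -0.22531525  0.24996118] [-2.96073078e+01  2.21442186e+01  9.37709359e+01 -1.75857414e-03
  6.40869323e+01  6.04199744e+01]
[[297.31863964   0.         251.68212087]
 [  0.         297.31863964 187.50549647]
 [  0.           0.           1.        ]] [[-0.    -1.    -0.   ]
 [-0.965  0.     0.263]
 [-0.263  0.    -0.965]] [ 0.60419365 -0.22536432  0.41971618]
3.9 [0.54512775 0.12457126 0.25995956] [ 6.10421507e+00  2.02090540e+01  9.52435864e+01 -5.64186585e-04
  6.45495329e+01  1.24139501e+02] [-0.21418663 -0.11567863  0.55748103]
[ 6.18769913e+00  3.28800987e+01  1.03582730e+02 -2.54444375e-14
  4.35371717e+01  1.24187699e+02]
[  6.18769913  32.88009874 103.58272952   0.          43.53717174
 -55.81230087]
0 [-2.52999876e+01  2.89328135e+01  9.03114456e+01 -2.54444375e-14
  6.07557408e+01  6.47000124e+01]
20 [-2.52999876e+01  2.89328135e+01  9.03114456e+01 -2.54444375e-14
  6.07557408e+01  4.47000124e+01]
40 [-2.52999876e+01  2.89328135e+01  9.03114456e+01 -2.54444375e-14
  6.07557408e+01  2.47000124e+01]
180 [ -25.29998763   28.93281353   90.31144563    0.           60.75574084
 -115.29998763]
200 [ -25.29998763   28.93281353   90.31144563    0.           60.75574084
 -135.29998763]
220 None
```

View pics/w1.png

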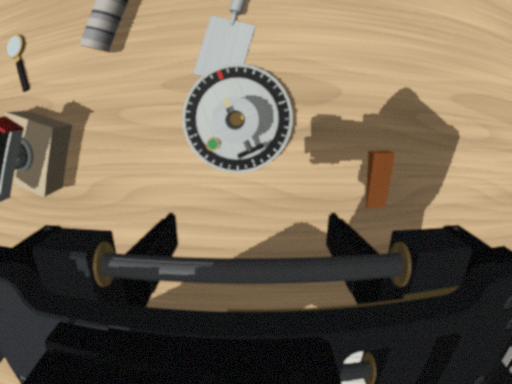

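View pics/w2.png

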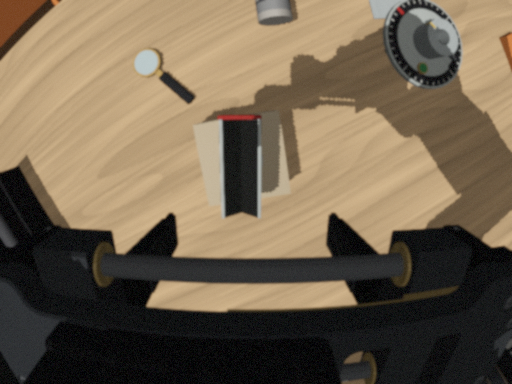

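Wrist 1: jig disc centred at (238,118), red index (220,75), bore (235,119), yellow keyway paint at about (228,103). Wrist 2: cradle channel is upright in the image, columns 221–261, with the red stop at (240,118), so yaw −28° is close. Next I'll measure these.

```bash
cat >> h.py <<'E'
def wray(c,uv):
    K=c["intrinsics"];d=(np.atleast_2d(uv)-K[:2,2])/K[0,0];r=np.linalg.norm(d,axis=1,keepdims=True)
    return np.hstack([d/np.maximum(r,1e-9)*np.sin(r),np.cos(r)])@c["R"], -c["R"].T@c["t"]
def onz(c,uv,z):
    d,o=wray(c,uv); return (o+d*((z-o[2])/d[:,2:3]))[:,:2]
def wcloud(c):
    h,w=c["range_z"].shape;v,u=np.indices((h,w));K=c["intrinsics"]
    d,o=wray(c,np.stack([u.ravel(),v.ravel()],1)); ax=c["R"][2]
    return (o+d*(c["range_z"].ravel()/(d@ax))[:,None]).reshape(h,w,3)
E
python3 - <<'E'
from h import *
c=dict(np.load("w1.npz"));P=wcloud(c);I=c["img"].astype(int);v,u=np.indices(P.shape[:2]);z=P[...,2]
roi=(abs(u-238)<65)&(abs(v-118)<60)
hs=cv2.cvtColor(c["img"],cv2.COLOR_RGB2HSV).astype(int)
red=roi&(I[...,0]>110)&(I[...,1]<70); 
dm=roi&(z>.014)&(z<.026);print("disc",cv2.minEnclosingCircle((P[dm][:,:2]*1000).astype(np.float32)))
hm=roi&(z>.06)&(z<.07);hc=cv2.minEnclosingCircle((P[hm][:,:2]*1000).astype(np.float32));print("hub",hc,P[hm].mean(0))
uv=lambda m:np.array([[u[m].mean(),v[m].mean()]])
# outer disc edge via black ring contour ellipse projected to z=.02
print("index",onz(c,uv(red),.02),red.sum())
hp=onz(c,np.stack([u[hm],v[hm]],1),.065); print("hub ray",cv2.minEnclosingCircle((hp*1000).astype(np.float32)))
dp=onz(c,np.stack([u[dm],v[dm]],1),.02); print("disc ray",cv2.minEnclosingCircle((dp*1000).astype(np.float32)))
yel=roi&(hs[...,0]>15)&(hs[...,0]<35)&(hs[...,1]>70)&(hs[...,2]>110)&(abs(u-236)<25)&(abs(v-119)<25)
print("yellow",yel.sum(),uv(yel),onz(c,uv(yel),.065))
# rectified view of hub at z=.065, 0.1mm... 10px/mm
cx,cy=np.array(hc[0])/1000
def rect(c,cx,cy,zz,half,n):
    a=np.linspace(half,-half,n);X,Y=np.meshgrid(a,a,indexing="ij")
    W=np.stack([cx+X,cy+Y,np.full_like(X,zz)],-1).reshape(-1,3)
    p=W@c["R"].T+c["t"];th=np.arctan2(np.hypot(p[:,0],p[:,1]),p[:,2]);ph=np.arctan2(p[:,1],p[:,0]);K=c["intrinsics"]
    m=np.stack([K[0,0]*th*np.cos(ph)+K[0,2],K[0,0]*th*np.sin(ph)+K[1,2]],-1).reshape(n,n,2).astype(np.float32)
    return cv2.remap(c["img"],m[...,0],m[...,1],cv2.INTER_CUBIC)
im=rect(c,cx,cy,.065,.04,480); 
for r in(12,28):cv2.circle(im,(240,240),int(r*6),(255,0,255),1)
c=dict(np.load("w2.npz"));P=wcloud(c);z=P[...,2];I=c["img"].astype(int)
roi=(abs(u-240)<60)&(v>95)&(v<225)
m=roi&(z>.112)&(z<.125);q=P[m][:,:2];print("cradle",m.sum(),cv2.minAreaRect((q*1000).astype(np.float32)))
m=roi&(z>.05)&(z<.06);print("block",m.sum(),cv2.minAreaRect((P[m][:,:2]*1000).astype(np.float32)))
red=roi&(I[...,0]>110)&(I[...,1]<50);print("red",P[red].mean(0),P[red][:,2].max(),red.sum())
im2=rect(c,.562,.127,.119,.08,320)
save(np.hstack([im,cv2.copyMakeBorder(im2,0,160,0,0,cv2.BORDER_CONSTANT)]),"rect.png")
E
```

```text
disc ((591.0164184570312, -205.12574768066406), 75.34432220458984)
hub ((590.8488159179688, -204.7751922607422), 28.19197654724121) [ 0.59071538 -0.20515688  0.0647385 ]
index [[ 0.6496087  -0.18326955]] 42
hub ray ((590.8135375976562, -204.81942749023438), 28.13203239440918)
disc ray ((590.8539428710938, -204.95205688476562), 75.08907318115234)
yellow 133 [[233.58646617 118.4887218 ]] [[ 0.59209083 -0.20388947]]
cradle 2016 ((560.6490478515625, 131.11795043945312), (43.93769073486328, 113.37305450439453), 62.3338623046875)
block 3609 ((559.4803466796875, 130.92747497558594), (110.65003204345703, 110.05072784423828), 71.20709991455078)
red [0.60716528 0.1041482  0.11923947] 0.13421828448541867 47
```

View pics/rect.png

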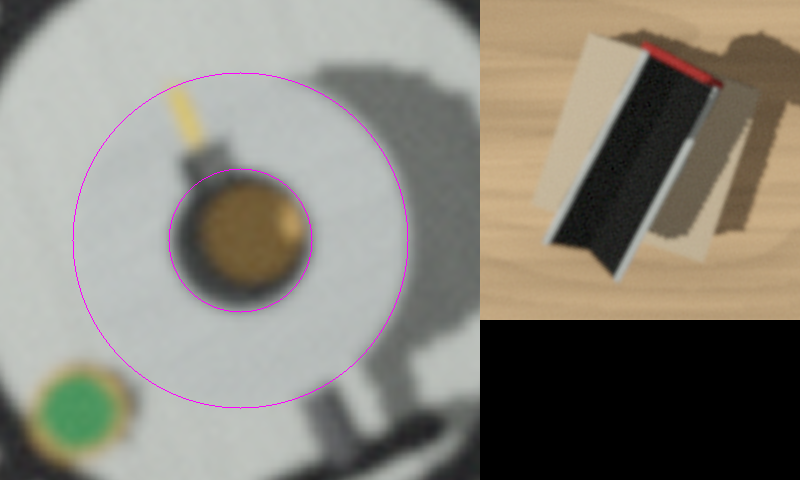

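Rectified view: hub concentric with my fit (0.5908, −0.2049). The notch at (207,160) and yellow line from (195,148) to (173,88) put the keyway at about 24°. The cradle is centred at about (0.559, 0.132), yaw −27.7°. Now the grasp and lift.

Run:
```python
from h import *
Y=-27.7
arm.move_pose([.559,.132,.16],[180,0,Y]); arm.move_linear([.559,.132,.087],v=.08)
arm.gripper_to(.03,40); s=arm.state();print(s["clock"],s["finger_gap"],s["finger_force"],s["contact_force"],s["tcp_pos"])
arm.move_linear([.559,.132,.21],v=.1); arm.dwell(.3)
s=arm.state();print(s["clock"],s["finger_gap"],s["finger_force"],s["contact_force"],s["torque"],s["tcp_pos"],s["tcp_rot"])
for n in("wrist","scene"):
    c=arm.read_camera(n);np.savez(n+"3.npz",**c);save(c["img"],n+"3.png")
    P=wcloud(c) if n=="wrist" else cloud(c)
    t=s["tcp_pos"];y=np.radians(Y);L=(P-t)@np.array([[np.cos(y),-np.sin(y),0],[np.sin(y),np.cos(y),0],[0,0,1]])
    I=c["img"].astype(int);red=(I[...,0]>90)&(I[...,1]<50)&(abs(L).max(-1)<.09)
    print(n,"red in tool-yaw frame",L[red].mean(0),L[red].min(0),L[red].max(0),red.sum())
    m=(abs(L[...,0])<.075)&(abs(L[...,1])<.03)&(L[...,2]>.026)&(L[...,2]<.036)
    if m.sum()>20: print(m.sum(),cv2.minAreaRect((L[m][:,:2]*1000).astype(np.float32)),L[m].max(0))
a=cv2.imread("pics/wrist3.png");b=cv2.imread("pics/scene3.png")
cv2.imwrite("pics/c3.png",cv2.resize(np.hstack([a,b]),(800,300)))
```

```text
6.3083 0.04409422081537455 39.998942613601685 [-0.56756072 -1.52399909  0.75133441] [0.55892653 0.13190014 0.08700957]
7.9917 0.043686507951102745 39.99829709529877 [ 0.14025235 -0.35719333 -4.46127908] [0.06079625 0.02438789 0.00901652] [0.55896923 0.13198702 0.20976061] [ 1.79988291e+02  2.07028930e-02 -2.77051690e+01]
wrist red in tool-yaw frame [ 0.05727545 -0.0046671   0.04435868] [ 0.05127891 -0.02067977  0.01436294] [0.05942084 0.02044735 0.04790644] 656
5535 ((9.785812377929688, 0.016122817993164062), (59.91529846191406, 99.50969696044922), 89.0238265991211) [0.05942612 0.0299402  0.03599085]
scene red in tool-yaw frame [0.05374542 0.00994648 0.03677111] [ 0.04139561 -0.00606037  0.01350968] [0.05915052 0.02155881 0.04609678] 17
245 ((26.13017463684082, -2.069141387939453), (58.98910140991211, 72.03386688232422), 82.0693359375) [0.06153183 0.02994055 0.03558229]
```

View pics/c3.png

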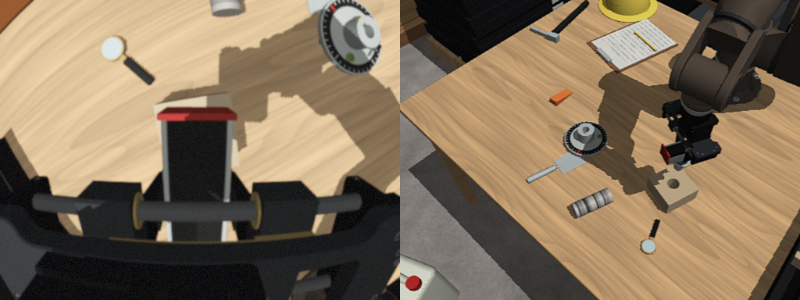

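Wrist image: head firmly held, red stop at (197,113), aligned with the tool. The scene image shows it clear of the block. The head's offset in the hand is about 0.3 mm, so I'll go to the hub and descend with force watching.

```bash
cat >> h.py <<'E'
def go(x,y,z,yaw,v=.03):
    arm.move_linear([x,y,z],v=v,ori=[180,0,yaw]); arm.dwell(.06); s=arm.state(); return s
def rep(s,k=""): print(k,round(s["clock"],2),s["tcp_pos"].round(4),s["tcp_rot"].round(2),"F",s["contact_force"].round(1),"T",s["torque"].round(2))
E
python3 - <<'E'
from h import *
x,y,yw=.5908,-.2049,24
arm.move_pose([x,y,.2],[180,0,yw]); s=go(x,y,.145,yw,.06);arm.dwell(.2);rep(arm.state())
f0=arm.state()["contact_force"]
for z in np.arange(.143,.1179,-.0015):
    s=go(x,y,z,yw); d=s["contact_force"]-f0; rep(s,round(z,4))
    if np.linalg.norm(d)>8: break
E
```

```text
10.72 [ 0.5909 -0.2049  0.1453] [ 1.7998e+02 -2.0000e-02  2.4000e+01] F [-0.  -0.2 -3.5] T [ 0.01  0.03 -0.03]
0.143 11.03 [ 0.5908 -0.2049  0.1429] [-179.99    0.     24.  ] F [-0.6 -0.1 -4. ] T [0.05 0.02 0.01]
0.1415 11.34 [ 0.5908 -0.2049  0.1415] [-180.    0.   24.] F [-0.6 -1.2 -4.1] T [ 0.01 -0.04  0.01]
0.14 11.65 [ 0.5908 -0.2049  0.14  ] [-180.    0.   24.] F [ 0.5  0.1 -4.3] T [-0.04 -0.   -0.04]
0.1385 11.96 [ 0.5908 -0.2049  0.1385] [-180.    0.   24.] F [ 0.1 -0.6 -4.1] T [ 0.02 -0.   -0.01]
0.137 12.27 [ 0.5908 -0.2049  0.137 ] [-180.    0.   24.] F [ 0.9 -0.4 -3.1] T [-0.01  0.05  0.01]
0.1355 12.57 [ 0.5908 -0.2049  0.1355] [-180.    0.   24.] F [-0.7 -0.2 -3.1] T [-0.04  0.03  0.02]
0.134 12.88 [ 0.5908 -0.2049  0.1339] [-1.7999e+02  1.0000e-02  2.4000e+01] F [ 0.2  0.2 -4.1] T [0.03 0.05 0.03]
0.1325 13.19 [ 0.5908 -0.2049  0.1324] [-180.    0.   24.] F [ 0.4  0.4 -3.8] T [0.   0.02 0.01]
0.131 13.5 [ 0.5908 -0.2049  0.1309] [-180.    0.   24.] F [ 0.2 -0.3 -3.8] T [-0.   -0.02  0.03]
0.1295 13.81 [ 0.5908 -0.2049  0.1294] [-1.8e+02  1.0e-02  2.4e+01] F [-0.3  0.1 -3.6] T [-0.05  0.09  0.03]
0.128 14.12 [ 0.5908 -0.2049  0.1279] [-1.7999e+02  1.0000e-02  2.4000e+01] F [-0.2  0.1 -4.2] T [-0.04 -0.01  0.03]
0.1265 14.43 [ 0.5908 -0.2049  0.1265] [-180.    0.   24.] F [-0.   1.3 -4. ] T [ 0.05 -0.04 -0.01]
0.125 14.73 [ 0.5908 -0.2049  0.125 ] [-180.    0.   24.] F [ 0.1 -0.  -3.2] T [0.01 0.01 0.  ]
0.1235 15.04 [ 0.5908 -0.2049  0.1234] [-180.    0.   24.] F [ 0.  -0.4 -3.7] T [-0.05 -0.01  0.04]
0.122 15.35 [ 0.5908 -0.2049  0.1219] [-179.99    0.     24.  ] F [-0.7  0.2 -2.8] T [-0.06  0.04  0.02]
0.1205 15.66 [ 0.5908 -0.2049  0.1205] [-180.    0.   24.] F [-0.8 -0.4 -4.1] T [ 0.03  0.06 -0.05]
0.119 15.97 [ 0.5908 -0.2049  0.1189] [-180.    0.   24.] F [-0.1  0.3 -2.7] T [ 0.    0.03 -0.02]
```

The key slipped straight in. Now I'll push home.

Run:
```python
from h import *
x,y,yw=.5908,-.2049,24
arm.gripper_to(.03,60)
s=go(x,y,.108,yw);rep(s); s=go(x,y,.1035,yw);rep(s)
z=.1035
while z>.0935 and s["contact_force"][2]<16:
    z-=.0006 ; s=go(x,y,z,yw); rep(s,round(z,4))
    if abs(s["contact_force"][:2]).max()>12: break
arm.dwell(.4);rep(arm.state()); print(arm.state()["finger_gap"],arm.state()["finger_force"])
```

```text
16.76 [ 0.5909 -0.2049  0.108 ] [180.  -0.  24.] F [-0.6 -0.  -3.7] T [-0.02  0.03  0.  ]
 17.12 [ 0.5908 -0.2049  0.1035] [-180.    0.   24.] F [-0.4 -0.2 -3.8] T [-0.05 -0.01 -0.04]
0.1029 17.43 [ 0.5908 -0.2049  0.1029] [180.  -0.  24.] F [ 0.3  0.7 -3.5] T [0.02 0.03 0.06]
0.1023 17.73 [ 0.5908 -0.2049  0.1023] [-180.   -0.   24.] F [-0.2  0.1 -4.1] T [-0.03  0.03  0.06]
0.1017 18.04 [ 0.5909 -0.2049  0.102 ] [ 1.7998e+02 -1.0000e-02  2.4000e+01] F [-0.6 -0.3  0.8] T [0.13 0.15 0.01]
0.1011 18.35 [ 0.5909 -0.2049  0.1014] [ 1.7998e+02 -2.0000e-02  2.4000e+01] F [-1.   0.9  3.6] T [ 0.17  0.25 -0.01]
0.1005 18.66 [ 0.5909 -0.2049  0.1006] [ 1.7999e+02 -1.0000e-02  2.4000e+01] F [-0.9  0.5  3.1] T [ 0.14  0.18 -0.04]
0.0999 18.97 [ 0.5909 -0.205   0.1   ] [ 1.7999e+02 -1.0000e-02  2.4000e+01] F [-0.1  0.6  4.7] T [0.15 0.13 0.02]
0.0993 19.27 [ 0.5909 -0.205   0.0994] [ 1.7999e+02 -1.0000e-02  2.4000e+01] F [0.2 0.7 5.9] T [ 0.11  0.11 -0.02]
0.0987 19.58 [ 0.5909 -0.205   0.0988] [ 1.7999e+02 -1.0000e-02  2.4000e+01] F [-0.4  0.7  5.6] T [0.18 0.11 0.01]
0.0981 19.89 [ 0.5909 -0.205   0.0983] [ 1.7998e+02 -1.0000e-02  2.4000e+01] F [-0.5  0.6  6.6] T [ 0.16  0.17 -0.05]
0.0975 20.2 [ 0.5909 -0.2049  0.0977] [ 1.7999e+02 -1.0000e-02  2.4000e+01] F [0.1 0.5 6.2] T [0.16 0.17 0.03]
0.0969 20.51 [ 0.5909 -0.205   0.0972] [ 1.7998e+02 -1.0000e-02  2.4000e+01] F [0.2 1.4 5.8] T [ 0.19  0.19 -0.03]
0.0963 20.82 [ 0.5909 -0.205   0.097 ] [ 1.7997e+02 -3.0000e-02  2.4000e+01] F [-1.9  1.3 10.5] T [0.35 0.47 0.02]
0.0957 21.12 [ 0.591  -0.2049  0.0969] [ 1.7996e+02 -4.0000e-02  2.4000e+01] F [-3.   1.  16.3] T [0.59 0.82 0.02]
 21.52 [ 0.591  -0.205   0.0969] [ 1.7996e+02 -4.0000e-02  2.4000e+01] F [-2.9  1.8 16.8] T [ 0.61  0.84 -0.01]
0.04365959079408203 60.00388026237488
```

The spring met the shaft at TCP 0.102 and there is a hard stop at 0.097, exactly 5 mm later. So the collar is flush, upright, and pressed with about 17 N at the wrist, and the reading is steady.

```bash
python3 -c "
from station import arm
print(arm.sign_off())"
```

```text
the job is handed in; nothing more can be done
None
```

The cradle head is fully home on the hub with its key in the keyway, still gripped at 60 N and pressed down with about 17 N, so you can tighten the clamp screw; the job is handed in, and the sign-off returned no verdict.

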